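# Queue specimen jars in a gated lane and lock the gate

### The arm

A 6-joint arm with a two-finger parallel gripper is mounted at the origin on a cart in front of the work surface, level with it; the furniture and walls round the work are solid. World frame = base frame: x ahead of the robot, y to its left, z up, the work surface at z = 0. Lengths are in m, angles in degrees, forces in N, time in s.
With the tool pointing down it reaches from about 0.375 to 0.9 m from the base axis. Payload 3.1 kg.
Tool frame: the origin (TCP) lies at the very end of the fingers, on their centre line; the grasp point (between the pads) lies 19 mm behind it (bot.hold_point_z is the z of the grasp point in the tool frame, in m); z points along the fingers, y is the line along which they close (so a half turn about z gives the same grasp; the last joint's range is limited). The gripper opens to 87 mm and grips with 3 to 60 N. Pads are 19 mm wide; open, the fingers measure 117 mm over their backs; the gripper's body (75 mm by 190 mm) begins 51 mm behind the grasp point.
Start: joints at [-10.227, 30.224, 82.088, -0, 67.689, -10.227], TCP at [0.625, 0, 0.223] pointing down, gripper open.
Joint ranges: [-176.69, 176.69], [-43.24, 126.21], [12.49, 139.97], [-82, 262], [0, 151.66], [-163.58, 163.58]. Speed limits (degrees/s): [159.86, 159.86, 180, 180, 180, 180].

### API

Orientations are given as a 3x3 rotation matrix whose columns are the frame's x, y, z axes.
In Python, from rig import bot, capture, camera_model gives the robot as it stands.
- The arm moves only by the tool apply_moves, never from a script. Its argument "plan" is text: rows parted by semicolons, each of 6 numbers parted by spaces: the shift along the tool's x, y, z in units of 0.05 m (1.0 is 0.05 m), then the turn, a rotation vector about the tool's x, y, z in units of 360 degrees (1.0 is 360 degrees). In form: dx dy dz ax ay az; .... A call has 1 to 10 rows; each row shifts and turns the commanded pose from where the row before left it, along the tool's axes as they then stand; what a row does not reach is not made up. A row lasts 1/12 s, in which the tool goes at most 41.7 mm and 7.16 degrees, less where a joint would pass 70% of its speed; a pose out of reach is approached as far as the arm can. A call with a number of a shift or a turn outside -1 to 1 is refused whole. A call with a gripper value outside its range is refused whole. "gripper" is the gripper command: -1 is shut, 1 is fully open, values between are in proportion, set as the call begins (left out, the last holds). The fingers move at their own pace and stop on an object; the grip force is fixed at half the most. Time passes only in rows, so rows that do not move let the fingers close. It gives the time, the measured TCP pose, the force, the opening and the grip force at its end, in the units of the state.
- bot.read_state(): the state, without advancing time (a new reading comes with each control period).
- capture(name): name is "scene" or "side" or "wrist"; returns the picture (384x512x3 uint8, red, green, blue); there is no depth.
- camera_model(name): a dict with "vertical_fov" (degrees; the focal length in pixels is half the picture's height over the tangent of half this angle, whatever the lens; pixels are square), "cx", "cy" (the principal point, pixels), "position" and "rotation" of the camera in the world; the wrist camera has in their place "hand_eye" (4x4, takes a point from camera to tool coordinates, whose origin is the TCP and whose axes are the flange's). Camera axes: x right, y down, z forward; pixel columns grow to the right and rows downward; lengths in m; the calibration is good to about 2 mm. A picture is of the moment at which its call begins: read the wrist's pose just before it. camera_model takes no time and is no camera call.
- bot.hand_in(): hands the job in; it is judged then, once.
The state is a dict: "time_s": time; "joint_positions": joint angles; "qvel": joint speeds; "tau": joint torques, N m; "position": TCP position; "tcp_rot": TCP orientation; "force": force on the tool from outside, world axes, zero at the start; "moment": the same for the moment, N m; "opening": opening from 0.0 (shut) to 1.0 (fully open); "grasp_force": force on a finger pad.
Only numpy, scipy, OpenCV 4.12 (cv2) and the standard library are available. Lean on these libraries where they do the work, as an engineer would, in place of code of your own. Each camera call takes 0.05 s, during which the arm holds its last target. There are 200 camera calls.

### The job

Open the gate of the queue lane: pull its knob up to unlock it, turn it anticlockwise (seen from above) as far as it goes so the gate arm swings out of the mouth, and push the knob fully home again. Then push the three or four lidded glass jars that stand in front, to the right of the mouth (not the one at the back behind the key counter), one after another through the mouth into single file between the guide rails, upright and all past the gate. Finally pull the knob up, turn it back so the arm bars the mouth, and push it fully home to lock the jars in; leave the white bottle and the petri dish where they stand.

Things in the scene. Friction and masses are not known exactly. Their poses are not given: they have to be found in the camera images.
- lane: Fixed queue lane: two parallel aluminium guide rails on the bench, 35 mm high, 10 mm thick, 64 mm apart inside, room for four jars. Origin on the bench surface, on the lane's centre line, at the gate line. +y runs along the lane, inward from the mouth; x is across it. Jars slide in on the bench itself (no floor, no sill). The knob's post (42 mm wide) stands at x = +75 mm, y = 0.
- lane_mouth (a point): Centre of the open mouth on the bench surface, 47 mm outside the gate line (lane y = -47 mm). From here to the gate line 35 mm high guide plates narrow from about 98 mm to 64 mm apart.
- lane_cover (a point): Near edge of the clear cover plate over the lane, mid-width, on its top: lane y = +55 mm, 91 mm high. The plate is 90 mm wide and 5 mm thick, 6 mm above the jars' lids, and reaches to the end of the lane, so jars cannot be let in from above.
- lane_end (a point): Inner face of the end stop, on the lane's centre line at bench height: lane y = +255 mm.
- knob_grip (a point): Black fluted round knob on a vertical axis, 34 mm in diameter, 24 mm high, on the post beside the mouth. Point on the axis, half-way up the knob: 78 mm above the bench when home, 96 mm when fully pulled up. The steel gate arm is fixed beneath it and moves with it: 8 mm wide, 10 mm high, its top 9 mm below the knob's underside.
- gate_arm_tip (a point): Free end of the gate arm, half-way up the bar (52 mm above the bench when home), 102 mm from the knob's axis. Gate closed: the arm lies across the mouth on the gate line (lane y -4 to +4 mm, to x = -27 mm) and stops jars. Gate open: it points outward along lane -y beside the mouth, at lane x = +75 mm.
- knob_pull (a joint): How far knob and arm are pulled up, m: 0 = fully home, 0.018 = fully out. Stays where left; friction about 4 N, weight 1.5 N. Below about 0.009 a pin in a slotted collar stops it turning (0.15 to 0.2 rad of play); it goes home only within about 0.12 rad of either end of its turn.
- knob_turn (a joint): Turn of knob and gate arm, rad: 0 = gate closed (start), grows anticlockwise seen from above to a stop at 1.571 = gate open. Light friction (0.06 N m); stays where it is left.
- jar_1_c (a point): Small glass jar with a flat steel screw lid and white cotton wool inside: upright cylinder 58 mm in diameter, 80 mm high, about 0.2 kg. This point is at its centre, 40 mm above its base; z is its upright axis. Three or four such jars stand in the open, right of the lane's mouth (a like jar at the very back is furniture); an absent one has no reading.
- jar_2_c (a point): Small glass jar with a flat steel screw lid and white cotton wool inside: upright cylinder 58 mm in diameter, 80 mm high, about 0.2 kg. This point is at its centre, 40 mm above its base; z is its upright axis. Three or four such jars stand in the open, right of the lane's mouth (a like jar at the very back is furniture); an absent one has no reading.
- jar_3_c (a point): Small glass jar with a flat steel screw lid and white cotton wool inside: upright cylinder 58 mm in diameter, 80 mm high, about 0.2 kg. This point is at its centre, 40 mm above its base; z is its upright axis. Three or four such jars stand in the open, right of the lane's mouth (a like jar at the very back is furniture); an absent one has no reading.
- jar_4_c (a point): Small glass jar with a flat steel screw lid and white cotton wool inside: upright cylinder 58 mm in diameter, 80 mm high, about 0.2 kg. This point is at its centre, 40 mm above its base; z is its upright axis. Three or four such jars stand in the open, right of the lane's mouth (a like jar at the very back is furniture); an absent one has no reading.
- bottle_c (a point): Bystander: white plastic bottle with screw cap, 67 mm in diameter, 126 mm high, standing among the jars. Point at its centre, 63 mm up. Not to be moved.
- dish_c (a point): Bystander: flat round petri dish, 69 mm in diameter, 16 mm high, lying among the jars. Point at its centre, 8 mm up. Not to be moved.
Not all that is in view belongs to the job. What is shaped like the part that bears jar_3_c but pink or purple is not meant.

How it is judged (in metres and radians):
On the way, in this order (a step that is already met when the one before it is completed fails the run):
1. the knob is pulled up to unlock (11 mm or more) (value of joint knob_pull above 0.011 m), for 0.1 s.
2. the gate is open (turned to within 0.2 rad of the stop) and the knob is pushed home again (within 3 mm) (value of joint knob_turn above 1.37 rad and value of joint knob_pull below 0.003 m), for 0.2 s.
3. every jar stands upright in the lane past the gate line, the gate still open (y of jar_1_c in the frame of lane between 0.028 and 0.235 m and x of jar_1_c in the frame of lane between -0.015 and 0.015 m and height (world z) of each of jar_1_c, jar_2_c, jar_3_c, jar_4_c below 0.05 m and angle between each of jar_1_c, jar_2_c, jar_3_c, jar_4_c's own z axis and vertical below 0.2 rad and y of jar_2_c in the frame of lane between 0.028 and 0.235 m and x of jar_2_c in the frame of lane between -0.015 and 0.015 m and y of jar_3_c in the frame of lane between 0.028 and 0.235 m and x of jar_3_c in the frame of lane between -0.015 and 0.015 m and y of jar_4_c in the frame of lane between 0.028 and 0.235 m and x of jar_4_c in the frame of lane between -0.015 and 0.015 m and value of joint knob_turn above 1.3 rad), for 0.2 s.
4. the knob is pulled up again (11 mm or more) (value of joint knob_pull above 0.011 m), for 0.1 s.
At the end, for the whole second after the job is handed in: Every jar present stands upright (within 0.2 rad) and at rest on the bench between the rails, its centre at least 28 mm past the gate line; the gate is closed (within 0.2 rad) and the knob is home (within 3 mm) (y of jar_1_c in the frame of lane between 0.028 and 0.235 m and x of jar_1_c in the frame of lane between -0.015 and 0.015 m and height (world z) of each of jar_1_c, jar_2_c, jar_3_c, jar_4_c below 0.05 m and angle between each of jar_1_c, jar_2_c, jar_3_c, jar_4_c's own z axis and vertical below 0.2 rad and y of jar_2_c in the frame of lane between 0.028 and 0.235 m and x of jar_2_c in the frame of lane between -0.015 and 0.015 m and y of jar_3_c in the frame of lane between 0.028 and 0.235 m and x of jar_3_c in the frame of lane between -0.015 and 0.015 m and y of jar_4_c in the frame of lane between 0.028 and 0.235 m and x of jar_4_c in the frame of lane between -0.015 and 0.015 m and value of joint knob_turn below 0.2 rad and value of joint knob_pull below 0.003 m and linear speed of each of jar_1, jar_2, jar_3, jar_4 below 0.03 m/s); the robot touches nothing.
It fails at once if the white bottle is moved more than 40 mm (distance of bottle_c from where it was at the start of the episode above 0.04 m).
It fails at once if the petri dish is moved more than 40 mm (distance of dish_c from where it was at the start of the episode above 0.04 m).
Of jar_1, jar_2, jar_3, jar_4 only 3 to 4 are there at a start; the rules pass over those that are not, and their reading is None.
At some moment in a run one of jar_1, jar_2, jar_3, jar_4 may be knocked a few centimetres aside while the robot is not near it.
Once in a run the grip may slacken for a moment while it holds something.
It also fails if it takes over 210 s, if anything falls off the work surface, if the arm or the gripper's body presses on something with over 40 N, if the wrist force passes 120 N, or if a joint passes its speed limit or range.

## Working session

There is one attempt and no reset: what is moved stays moved. The work goes in short steps, Python scripts to look and compute and a tool call to move; the robot and the scene stay as the last step left them, time stands still between calls to the robot, and variables do not carry over. Pictures are saved under pics/ and viewed, at most 14 in all, crops included, and the job is handed in when it is done.

Besides the shell and the picture viewer there is one more tool, called after "Emit:" as a command line: name --argument value ..., lists and objects as JSON in quotes. apply_moves: Moves the arm, as the interface text tells. Its arguments: {"type":"object","properties":{"plan":{"type":"string"},"gripper":{"type":"number"}},"required":["plan"]}

```bash
ls; mkdir -p pics; python3 - <<'E'
from rig import bot,capture,camera_model
import cv2
for n in("scene","side","wrist"):
    im=capture(n); cv2.imwrite(f"pics/{n}0.png",im[:,:,::-1]); print(n,camera_model(n))
a=cv2.imread("pics/scene0.png");b=cv2.imread("pics/side0.png")
s=bot.read_state();print(s["position"],s["tcp_rot"],s["time_s"],bot.hold_point_z)
E
```

```text
pics
scene {'vertical_fov': 45.752657407280424, 'cx': 258.7296647907792, 'cy': 195.5319392305401, 'position': array([-0.05895475, -1.23944285,  0.73846955]), 'rotation': array([[ 0.90817995, -0.17407299,  0.38066754],
       [-0.41852113, -0.39287482,  0.8188342 ],
       [ 0.00701778, -0.90296621, -0.42965426]])}
side {'vertical_fov': 56.715136007959494, 'cx': 253.603476279022, 'cy': 191.89608240155528, 'position': array([-0.05799816,  0.94167879,  0.60384999]), 'rotation': array([[-0.85639169, -0.20890305,  0.47217877],
       [-0.51627735,  0.35910417, -0.7774972 ],
       [-0.00713983, -0.90961734, -0.41538574]])}
wrist {'vertical_fov': 71.09068372859564, 'cx': 252.0516762314872, 'cy': 189.15410510730487, 'hand_eye': array([[-2.12154018e-04, -9.69773519e-01, -2.44006713e-01,
         6.57651602e-02],
       [ 9.99999975e-01, -1.88842038e-04, -1.18931174e-04,
        -6.14600045e-04],
       [ 6.92575787e-05, -2.44006732e-01,  9.69773535e-01,
        -1.62048293e-01],
       [ 0.00000000e+00,  0.00000000e+00,  0.00000000e+00,
         1.00000000e+00]])}
[6.24437019e-01 1.10950331e-04 2.21783135e-01] [[ 3.20829318e-05  9.99998615e-01 -1.66402629e-03]
 [ 9.99999955e-01 -3.15851548e-05  2.99165498e-04]
 [ 2.99112526e-04 -1.66403582e-03 -9.99998571e-01]] 0.15 -0.0187
```

View pics/scene0.png

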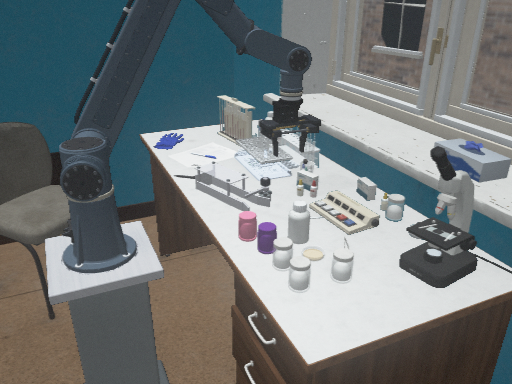

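View pics/side0.png

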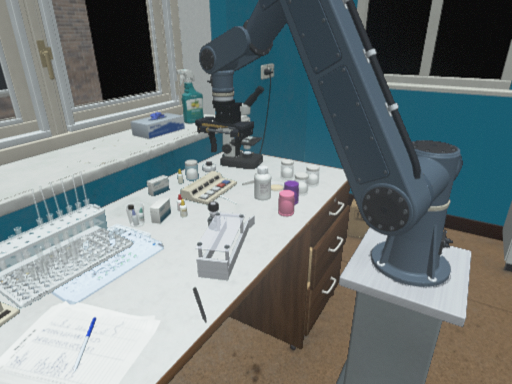

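View pics/wrist0.png

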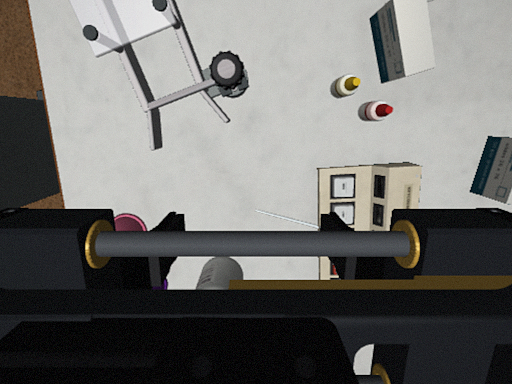

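The scene picture shows three white jars at (283,253), (300,273) and (343,264). Things that could be confused with them: the pink jar (247,226), the purple jar (267,238), the furniture jar at the back (395,207) and the bottle (299,223). The dish is at (314,253). In the wrist view the knob is at (228,68), and the arm runs from it to about (150,105). I'll check the jars in one close crop.

```bash
cat > h.py <<'E'
import numpy as np,cv2
from rig import bot,capture,camera_model
def ray(name,uv,z,st=None,pose=None):
    c=camera_model(name); f=192/np.tan(np.radians(c["vertical_fov"]/2))
    d=np.array([(uv[0]-c["cx"])/f,(uv[1]-c["cy"])/f,1])
    if name=="wrist":
        s=st or bot.read_state(); H=np.array(c["hand_eye"]); R=np.array(s["tcp_rot"])
        p=R@H[:3,3]+np.array(s["position"]); d=R@H[:3,:3]@d
    else: p=np.array(c["position"]); d=np.array(c["rotation"])@d
    return (p+d*(z-p[2])/d[2])[:2]
def mv(xyz,s=None):
    "tool-frame shift in units for moving TCP to xyz"
    s=s or bot.read_state(); return np.round(np.array(s["tcp_rot"]).T@(np.array(xyz)-s["position"])/0.05,2)
E
python3 - <<'E'
from h import *
a=cv2.imread("pics/scene0.png")[180:300,220:420]
cv2.imwrite("pics/c1.png",cv2.resize(a,None,fx=4,fy=4,interpolation=cv2.INTER_CUBIC))
for n,u in dict(knob=(228,68)).items(): print(n,ray("wrist",u,.09))
for u in [(150,105),(225,121),(155,146)]: print(u,ray("wrist",u,.04))
for n,u in dict(j1=(283,243),j2=(300,263),j3=(343,253)).items(): print(n,ray("scene",u,.08))
E
```

```text
knob [0.59923542 0.11851348]
(150, 105) [0.49860431 0.08559193]
(225, 121) [0.58994019 0.06658823]
(155, 146) [0.50033522 0.03585973]
j1 [ 0.4579719  -0.28906911]
j2 [ 0.45250644 -0.39412046]
j3 [ 0.58067212 -0.39969168]
```

View pics/c1.png

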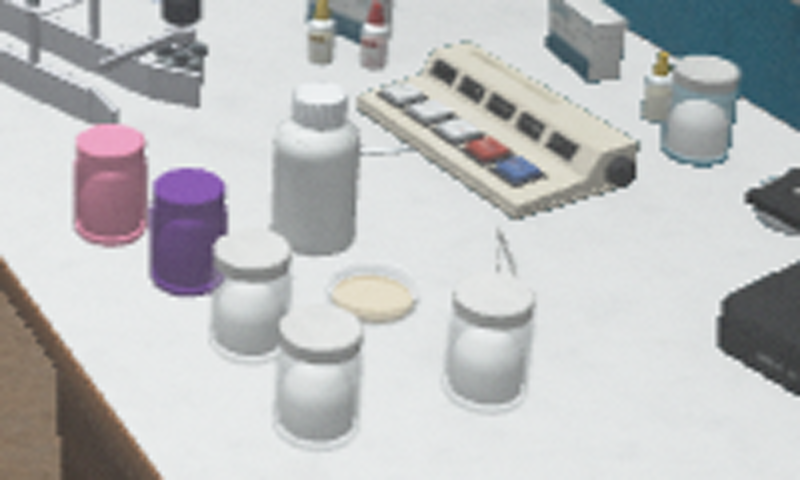

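The crop confirms the choice: three clear jars with grey lids at lid centres (283,242), (300,262) and (343,254). The pink and purple ones are decoys. Next I'll take a closer look at the knob and the lane.

Emit:
apply_moves --plan "0.8 0 0 0 0 0; 0 0 0 0 0 0; 0 0 0 0 0 0; 0 0 0 0 0 0" --gripper 0.3

```text
time_s: 0.48
position: [0.6248, 0.0401, 0.2223]
tcp_rot: [[-0.001, 1.0, -0.001], [1.0, 0.001, -0.0], [-0.0, -0.001, -1.0]]
force: [-0.6, -0.1, -1.0]
opening: 0.784
grasp_force: 0.0
```

```bash
python3 - <<'E'
from h import *
s=bot.read_state();print(s["position"])
im=capture("wrist")[:210,30:330,::-1]; cv2.imwrite("pics/w1.png",cv2.resize(im,None,fx=2.6,fy=2.6,interpolation=cv2.INTER_CUBIC))
for n,u,z in [("purple",(267,227),.08),("bottle",(300,204),.126),("dish",(312.8,253.7),.016),("j1",(283.2,242.5),.08),("j2",(300.2,262),.08),("j3",(343.5,254.5),.08)]: print(n,ray("scene",u,z))
E
```

```text
[0.62475264 0.0401346  0.22225557]
purple [ 0.45652482 -0.1900291 ]
bottle [ 0.57271134 -0.17671696]
dish [ 0.56008367 -0.2851429 ]
j1 [ 0.45970067 -0.28694657]
j2 [ 0.45523629 -0.39032774]
j3 [ 0.57770223 -0.40638191]
```

View pics/w1.png

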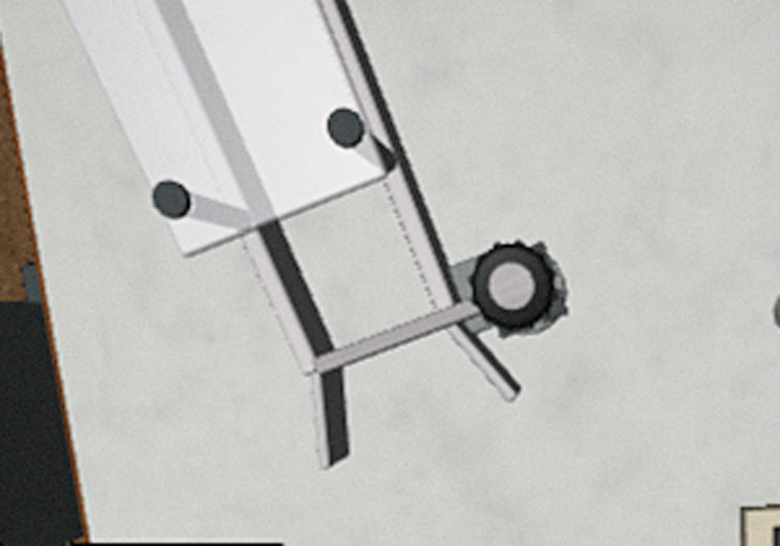

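The crop shows the knob top at (227,110), the arm tip at (151.5,139.6), and the cover's near corners at (102.3,98.1) and (180.8,66.2).

```bash
python3 - <<'E'
from h import *
k=ray("wrist",(226.9,110),.09);t=ray("wrist",(151.5,139.6),.057)
a=ray("wrist",(102.3,98.1),.091);b=ray("wrist",(180.8,66.2),.091)
print(k,t,np.linalg.norm(k-t),a,b,np.linalg.norm(a-b))
print(np.degrees(np.arctan2(*(k-t)[::-1])),np.degrees(np.arctan2(*(b-a)[::-1])))
th=np.arctan2(*(b-a)[::-1]); ex=np.array([np.cos(th),np.sin(th)]);ey=np.array([-ex[1],ex[0]])
print("O from knob",k-.075*ex,"from cover",(a+b)/2-.055*ey, "from tip", t+.027*ex, ex)
print(bot.read_state()["joint_positions"])
E
```

```text
[0.59777046 0.11715236] [0.50347208 0.08433872] 0.09984448338766484 [0.46885352 0.12896906] [0.55228992 0.15956446] 0.08886906016873534
19.186701664816887 20.137549154452028
O from knob [0.5273553  0.09133173] from cover [0.52950685 0.09262897] from tip [0.52882153 0.09363415] [0.93886883 0.34427506]
[-6.56377228e+00  3.03360552e+01  8.19039871e+01 -3.02673959e-02
  6.77743677e+01 -6.56374581e+00]
```

Emit:
apply_moves --plan "0.77 -0.26 0 0 0 0; 0.77 -0.26 0 0 0 0; 0 0 0.7 0 0 0; 0 0 0.7 0 0 0; 0 0 0.7 0 0 0; 0 0 0.7 0 0 0; 0 0 0.36 0 0 0; 0 0 0 0 0 0; 0 0 0 0 0 0"

```text
time_s: 1.28
position: [0.5986, 0.1162, 0.0637]
tcp_rot: [[0.001, 1.0, -0.002], [1.0, -0.001, -0.0], [-0.0, -0.002, -1.0]]
force: [0.9, -0.3, 0.2]
opening: 0.654
grasp_force: 0.0
```

Emit:
apply_moves --plan "0 0 0 0 0 0; 0 0 0 0 0 0; 0 0 0 0 0 0; 0 0 0 0 0 0; 0 0 0 0 0 0; 0 0 0 0 0 0" --gripper -1

```text
time_s: 1.78
position: [0.5977, 0.117, 0.0657]
tcp_rot: [[-0.0, 1.0, -0.002], [1.0, 0.0, -0.0], [-0.0, -0.002, -1.0]]
force: [-3.5, -0.7, 5.9]
opening: 0.383
grasp_force: 30.0
```

Emit:
apply_moves --plan "0 0 -0.1 0 0 0; 0 0 -0.1 0 0 0; 0 0 -0.1 0 0 0; 0 0 -0.05 0 0 0; 0 0 0 0 0 0; 0 0 0 0 0 0"

```text
time_s: 2.28
position: [0.5977, 0.117, 0.0823]
tcp_rot: [[-0.0, 1.0, -0.003], [1.0, 0.0, -0.0], [-0.0, -0.003, -1.0]]
force: [-4.5, -0.9, -0.3]
opening: 0.378
grasp_force: 30.0
```

Emit:
apply_moves --plan "0 0 0 0 0 -0.019; 0 0 0 0 0 -0.019; 0 0 0 0 0 -0.019; 0 0 0 0 0 -0.019; 0 0 0 0 0 -0.019; 0 0 0 0 0 -0.019; 0 0 0 0 0 -0.019; 0 0 0 0 0 -0.019; 0 0 0 0 0 -0.019; 0 0 0 0 0 -0.019"

```text
time_s: 3.12
position: [0.5991, 0.1179, 0.0823]
tcp_rot: [[-0.932, 0.364, 0.001], [0.364, 0.932, 0.002], [0.0, 0.002, -1.0]]
force: [-2.3, 2.2, -1.4]
opening: 0.384
grasp_force: 30.0
```

Emit:
apply_moves --plan "0 0 0 0 0 -0.019; 0 0 0 0 0 -0.019; 0 0 0 0 0 -0.019; 0 0 0 0 0 -0.009; 0 0 0 0 0 0; 0 0 0 0 0 0"

```text
time_s: 3.62
position: [0.5992, 0.1184, 0.0823]
tcp_rot: [[-0.999, -0.034, 0.001], [-0.034, 0.999, 0.003], [-0.001, 0.003, -1.0]]
force: [-2.1, 5.0, -1.4]
opening: 0.378
grasp_force: 30.0
```

```bash
python3 - <<'E'
from h import *
s=bot.read_state();print(s["position"],s["moment"],s["opening"],s["joint_positions"])
cv2.imwrite("pics/s2.png",cv2.resize(capture("scene")[120:250,160:330,::-1],None,fx=4,fy=4))
E
```

```text
[0.59924212 0.11841931 0.08232779] [ 1.02780712  0.40443037 -0.47591048] 0.37828216856408525 [  0.62887435  39.55198841  90.60034669   0.20508025  49.79808319
 -91.42632669]
```

View pics/s2.png

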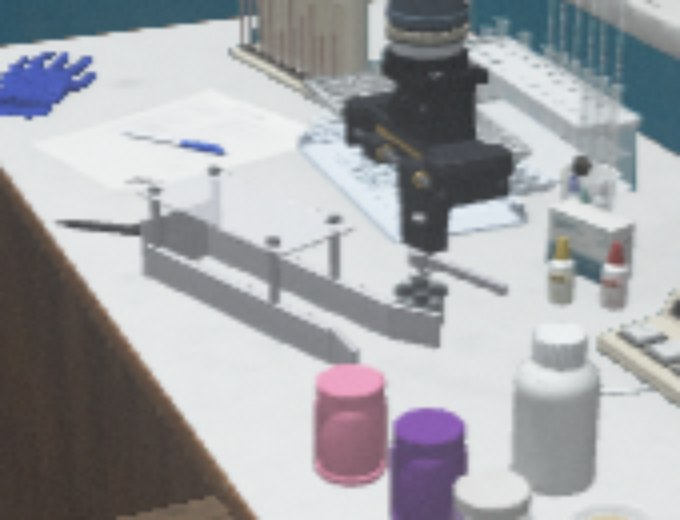

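The arm now points outward, beside the mouth and clear of it, with the end of the arm at (505,290) in the crop. Pushing the knob home.

Emit:
apply_moves --plan "0 0 0.1 0 0 0; 0 0 0.1 0 0 0; 0 0 0.1 0 0 0; 0 0 0.1 0 0 0; 0 0 0 0 0 0; 0 0 0 0 0 0; 0 0 0 0 0 0"

```text
time_s: 4.25
position: [0.5998, 0.1185, 0.0651]
tcp_rot: [[-0.999, -0.036, 0.003], [-0.036, 0.999, 0.002], [-0.003, 0.002, -1.0]]
force: [-5.9, 5.2, 13.8]
opening: 0.386
grasp_force: 30.0
```

Emit:
apply_moves --plan "0 0 0 0 0 0; 0 0 0 0 0 0; 0 0 0 0 0 0; 0 0 -0.8 0 0 0; 0 0 -0.8 0 0 0; 0 0 -0.8 0 0 0; 0 0 0 0 0 0.019; 0 0 0 0 0 0.019; 0 0 0 0 0 0.019; 0 0 0 0 0 0.019" --gripper 0.5

```text
time_s: 5.08
position: [0.6002, 0.1164, 0.1826]
tcp_rot: [[-0.902, 0.432, 0.003], [0.432, 0.902, -0.001], [-0.003, 0.001, -1.0]]
force: [-0.2, -0.5, 0.6]
opening: 0.748
grasp_force: 0.0
```

Emit:
apply_moves --plan "0 0 0 0 0 0.019; 0 0 0 0 0 0.019; 0 0 0 0 0 0.019; 0 0 0 0 0 0.019; 0 0 0 0 0 0.019; 0 0 0 0 0 0.019; 0 0 0 0 0 0.019; 0 0 0 0 0 0.019; 0 0 0 0 0 0.019; 0 0 0 0 0 0.0086" --gripper 1

```text
time_s: 5.92
position: [0.6001, 0.1164, 0.1821]
tcp_rot: [[0.003, 1.0, 0.002], [1.0, -0.003, -0.001], [-0.001, 0.002, -1.0]]
force: [0.1, -0.2, 0.5]
opening: 0.999
grasp_force: 0.0
```

```bash
python3 - <<'E'
from h import *
s=bot.read_state();print(s["position"],s["tcp_rot"])
print(mv((.4597,-.36,.20)))
E
```

```text
[0.60012812 0.11635026 0.18205922] [[ 3.16990282e-03  9.99992794e-01  2.08911715e-03]
 [ 9.99994657e-01 -3.16822706e-03 -8.04959837e-04]
 [-7.98335239e-04  2.09165763e-03 -9.99997494e-01]]
[-9.54 -2.78 -0.36]
```

Emit:
apply_moves --plan "-0.77 -0.14 -0.05 0 0 0; -0.77 -0.14 -0.05 0 0 0; -0.77 -0.14 -0.05 0 0 0; -0.77 -0.14 -0.05 0 0 0; -0.77 -0.14 -0.05 0 0 0; -0.77 -0.14 -0.05 0 0 0; -0.77 -0.14 -0.05 0 0 0; -0.77 -0.14 -0.05 0 0 0; -0.77 -0.14 -0.05 0 0 0; -0.77 -0.14 -0.05 0 0 0"

```text
time_s: 6.75
position: [0.5298, -0.2712, 0.2073]
tcp_rot: [[-0.002, 1.0, 0.001], [1.0, 0.002, -0.002], [-0.002, 0.001, -1.0]]
force: [0.9, -0.2, -0.1]
opening: 1.0
grasp_force: 0.0
```

Emit:
apply_moves --plan "-0.77 -0.14 -0.05 0 0 0; -0.77 -0.14 -0.05 0 0 0; -0.77 -0.14 -0.05 0 0 0; -0.7 -0.14 -0.05 0 0 0; 0 0 0 0 0 0; 0 0 0 0 0 0"

```text
time_s: 7.25
position: [0.5016, -0.4221, 0.2168]
tcp_rot: [[0.002, 1.0, 0.001], [1.0, -0.002, -0.002], [-0.002, 0.001, -1.0]]
force: [-0.3, 1.0, -0.7]
opening: 1.003
grasp_force: 0.0
```

```bash
python3 - <<'E'
from h import *
s=bot.read_state();print(s["position"])
cv2.imwrite("pics/w3.png",capture("wrist")[:,:,::-1])
E
```

```text
[ 0.50161943 -0.42205979  0.21684007]
```

View pics/w3.png

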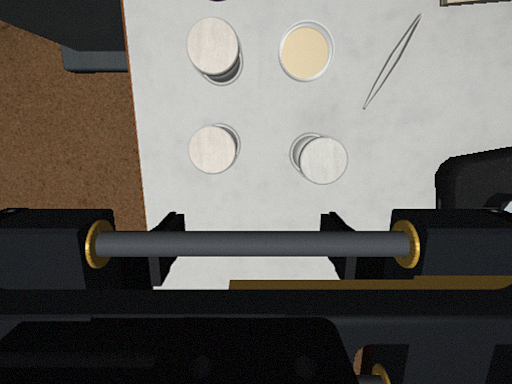

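The wrist view shows lids at (213,45), (213,150) and (324,160), and the dish at (306,50).

```bash
python3 - <<'E'
from h import *
for n,u,z in [("j1",(213,45),.08),("j2",(213,149.5),.08),("j3",(324,160),.08),("dish",(306,51),.016)]: print(n,ray("wrist",u,z))
p=ray("wrist",(213,45),.08)
print(mv((*p,.2168)))
E
```

```text
j1 [ 0.46176778 -0.27907924]
j2 [ 0.45804268 -0.38399047]
j3 [ 0.58145701 -0.39564191]
dish [ 0.5676734  -0.26974114]
[ 2.81 -0.8  -0.  ]
```

Emit:
apply_moves --plan "0.7 -0.2 0 0 0 0; 0.7 -0.2 0 0 0 0; 0.7 -0.2 0 0 0 0; 0.7 -0.2 0 0 0 0; 0 0 0.7 0 0 0; 0 0 0.7 0 0 0; 0 0 0.7 0 0 0; 0 0 0.7 0 0 0; 0 0 0.7 0 0 0; 0 0 0 0 0 0"

```text
time_s: 8.13
position: [0.4584, -0.2738, 0.0359]
tcp_rot: [[-0.004, 1.0, -0.01], [1.0, 0.005, 0.01], [0.01, -0.01, -1.0]]
force: [-1.3, 0.4, 0.3]
opening: 0.998
grasp_force: 0.0
```

Emit:
apply_moves --plan "0 0 0 0 0 0; 0 0 0 0 0 0; 0 0 0 0 0 0; 0 0 0 0 0 0; 0 0 0 0 0 0; 0 0 0 0 0 0" --gripper -1

```text
time_s: 8.63
position: [0.4625, -0.2795, 0.0439]
tcp_rot: [[-0.003, 1.0, 0.002], [1.0, 0.003, -0.002], [-0.002, 0.002, -1.0]]
force: [-1.7, 0.9, 6.9]
opening: 0.662
grasp_force: 30.0
```

Emit:
apply_moves --plan "0 0 -0.4 0 0 0; 0 0 -0.65 0 0 0; 0 0 -0.65 0 0 0; 0 0 -0.65 0 0 0; 0 0 -0.6 0 0 0; 0.67 0.26 0 0 0 0; 0.67 0.26 0 0 0 0; 0.67 0.26 0 0 0 0; 0.67 0.26 0 0 0 0; 0.67 0.26 0 0 0 0"

```text
time_s: 9.47
position: [0.5265, -0.1096, 0.1901]
tcp_rot: [[-0.002, 1.0, 0.001], [1.0, 0.002, -0.0], [-0.0, 0.001, -1.0]]
force: [0.8, 0.4, -1.3]
opening: 0.658
grasp_force: 30.0
```

Emit:
apply_moves --plan "0.67 0.26 0 0 0 0; 0.67 0.26 0 0 0 0; 0.67 0.26 0 0 0 0; 0 0 0 0 0 -0.0185; 0 0 0 0 0 -0.0185; 0 0 0 0 0 -0.0185; 0 0 0 0 0 0; 0 0 0 0 0 0"

```text
time_s: 10.13
position: [0.565, -0.0104, 0.1897]
tcp_rot: [[-0.341, 0.94, -0.0], [0.94, 0.341, 0.0], [0.0, -0.0, -1.0]]
force: [0.3, -0.4, -1.8]
opening: 0.662
grasp_force: 30.0
```

```bash
cat >> h.py <<'E'
th=np.radians(20);EX=np.array([np.cos(th),np.sin(th)]);EY=np.array([-EX[1],EX[0]]);O=np.array([.5285,.0925])
def lane(p): d=np.array(p)[:2]-O; return d@EX,d@EY
def tolane(x,y): return O+x*EX+y*EY
E
python3 - <<'E'
from h import *
s=bot.read_state();print(s["position"],lane(s["position"]),s["tcp_rot"][:,1],s["opening"],s["grasp_force"],s["force"],mv((*tolane(0,-.11),.0455)))
E
```

```text
[ 0.56497303 -0.01044592  0.18972667] (np.float64(-0.0009361446278155152), np.float64(-0.10921202921148764)) [ 9.39970398e-01  3.41255989e-01 -1.92571476e-05] 0.6620924231807852 29.999572985689156 [ 0.32429974 -0.37885852 -1.78552795] [-0.02  0.02  2.88]
```

Emit:
apply_moves --plan "0 0.02 0.72 0 0 0; 0 0 0.72 0 0 0; 0 0 0.72 0 0 0; 0 0 0.68 0 0 0; 0 0 0 0 0 0; 0 0 0 0 0 0"

```text
time_s: 10.63
position: [0.5651, -0.0104, 0.0462]
tcp_rot: [[-0.342, 0.94, -0.004], [0.94, 0.342, 0.001], [0.002, -0.003, -1.0]]
force: [-0.2, 0.6, -1.4]
opening: 0.657
grasp_force: 30.0
```

Emit:
apply_moves --plan "0.35 0 0 0 0 0; 0.35 0 0 0 0 0; 0.35 0 0 0 0 0; 0.35 0 0 0 0 0; 0.35 0 0 0 0 0; 0.35 0 0 0 0 0; 0.35 0 0 0 0 0; 0.45 0 0 0 0 0; 0 0 0 0 0 0; 0 0 0 0 0 0"

```text
time_s: 11.47
position: [0.5171, 0.1264, 0.0496]
tcp_rot: [[-0.344, 0.939, 0.003], [0.939, 0.344, -0.0], [-0.001, 0.003, -1.0]]
force: [0.8, 0.2, -1.1]
opening: 0.662
grasp_force: 30.0
```

```bash
python3 - <<'E'
from h import *
s=bot.read_state();print(s["position"],lane(s["position"]),s["opening"],s["grasp_force"],s["force"])
cv2.imwrite("pics/s3.png",cv2.resize(capture("scene")[120:250,160:330,::-1],None,fx=4,fy=4))
E
```

```text
[0.51708997 0.12643889 0.04961813] (np.float64(0.0008858585856899062), np.float64(0.035794584254714615)) 0.6623093903383167 29.99862279742956 [ 0.75500444  0.18352505 -1.13231954]
```

View pics/s3.png

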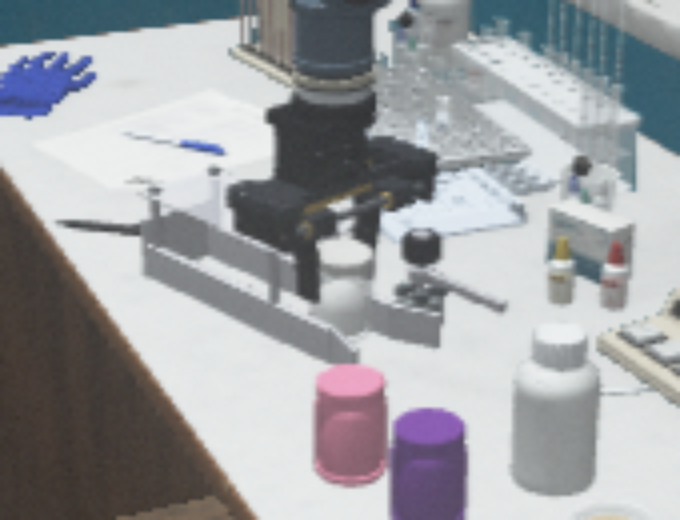

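Emit:
apply_moves --plan "0 0 0.05 0 0 0; 0 0 0.05 0 0 0; 0 0 0 0 0 0; 0 0 0 0 0 0"

```text
time_s: 11.85
position: [0.5172, 0.126, 0.0436]
tcp_rot: [[-0.343, 0.94, 0.002], [0.94, 0.343, 0.001], [0.0, 0.002, -1.0]]
force: [-0.8, 1.5, 4.7]
opening: 0.662
grasp_force: 30.0
```

Emit:
apply_moves --plan "0 0 0 0 0 0; 0 0 0 0 0 0; 0 0 0 0 0 0; 0 0 -0.5 0 0 0; 0 0 -0.8 0 0 0; 0 0 -0.8 0 0 0; 0 0 -0.8 0 0 0; 0 0 0 0 0 0.0185; 0 0 0 0 0 0.0185; 0 0 0 0 0 0.0185" --gripper 0.65

```text
time_s: 12.68
position: [0.5167, 0.1258, 0.1887]
tcp_rot: [[0.004, 1.0, 0.002], [1.0, -0.004, 0.0], [0.0, 0.002, -1.0]]
force: [-0.1, 0.1, -1.0]
opening: 0.822
grasp_force: 0.0
```

Emit:
apply_moves --plan "-0.78 -0.02 0 0 0 0; -0.78 -0.02 0 0 0 0; -0.78 -0.02 0 0 0 0; -0.78 -0.02 0 0 0 0; -0.78 -0.02 0 0 0 0; -0.78 -0.02 0 0 0 0; -0.78 -0.02 0 0 0 0; -0.78 -0.02 0 0 0 0; -0.78 -0.02 0 0 0 0; -0.78 -0.02 0 0 0 0" --gripper 1

```text
time_s: 13.52
position: [0.5066, -0.2661, 0.1873]
tcp_rot: [[-0.002, 1.0, -0.0], [1.0, 0.002, 0.001], [0.001, -0.0, -1.0]]
force: [-0.3, -0.2, 0.2]
opening: 1.001
grasp_force: 0.0
```

Emit:
apply_moves --plan "-0.78 -0.03 -0.1 0 0 0; -0.78 -0.03 -0.1 0 0 0; -0.78 -0.03 -0.1 0 0 0; -0.78 -0.03 0 0 0 0; 0 0 0 0 0 0; 0 0 0 0 0 0"

```text
time_s: 14.02
position: [0.5008, -0.4226, 0.2018]
tcp_rot: [[0.001, 1.0, -0.0], [1.0, -0.001, 0.0], [0.0, -0.0, -1.0]]
force: [-0.6, 0.6, -0.2]
opening: 1.001
grasp_force: 0.0
```

```bash
python3 - <<'E'
from h import *
s=bot.read_state();print(s["position"])
cv2.imwrite("pics/w4.png",capture("wrist")[:,:,::-1])
E
```

```text
[ 0.50075114 -0.42258885  0.20183358]
```

View pics/w4.png

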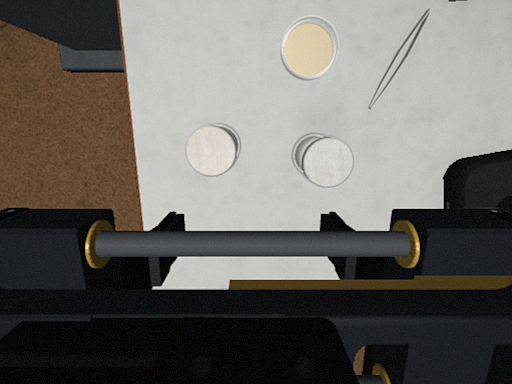

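The wrist view shows the remaining lids at (211,150) and (328,162), unmoved. Gripping jar 2.

Emit:
apply_moves --plan "0.38 -0.43 0 0 0 0; 0.37 -0.43 0 0 0 0; 0 0 0.65 0 0 0; 0 0 0.65 0 0 0; 0 0 0.65 0 0 0; 0 0 0.65 0 0 0; 0 0 0.6 0 0 0; 0 0 0 0 0 0; 0 0 0 0 0 0"

```text
time_s: 14.82
position: [0.4578, -0.38, 0.0413]
tcp_rot: [[-0.004, 1.0, -0.003], [1.0, 0.004, 0.004], [0.004, -0.003, -1.0]]
force: [-0.5, -0.2, -0.2]
opening: 1.0
grasp_force: 0.0
```

Emit:
apply_moves --plan "0 0 0 0 0 0; 0 0 0 0 0 0; 0 0 0 0 0 0; 0 0 0 0 0 0; 0 0 0 0 0 0; 0 0 0 0 0 0" --gripper -1

```text
time_s: 15.32
position: [0.4583, -0.383, 0.0436]
tcp_rot: [[-0.003, 1.0, -0.0], [1.0, 0.003, -0.001], [-0.001, -0.0, -1.0]]
force: [-2.5, 0.1, 4.7]
opening: 0.661
grasp_force: 30.0
```

Emit:
apply_moves --plan "0 0 -0.4 0 0 0; 0 0 -0.65 0 0 0; 0 0 -0.65 0 0 0; 0 0 -0.65 0 0 0; 0 0 -0.6 0 0 0; 0 0 0 0 0 -0.0185; 0 0 0 0 0 -0.0185; 0 0 0 0 0 -0.0185; 0 0 0 0 0 0; 0 0 0 0 0 0"

```text
time_s: 16.15
position: [0.4583, -0.3823, 0.1897]
tcp_rot: [[-0.341, 0.94, -0.001], [0.94, 0.341, 0.001], [0.001, -0.0, -1.0]]
force: [0.1, 0.3, -1.5]
opening: 0.66
grasp_force: 30.0
```

```bash
python3 - <<'E'
from h import *
s=bot.read_state();print(s["position"],s["opening"],mv((*tolane(-.001,-.11),.19)))
E
```

```text
[ 0.45831708 -0.38230104  0.18965763] 0.6599727684042505 [ 6.25  4.54 -0.  ]
```

Emit:
apply_moves --plan "0.625 0.454 0 0 0 0; 0.625 0.454 0 0 0 0; 0.625 0.454 0 0 0 0; 0.625 0.454 0 0 0 0; 0.625 0.454 0 0 0 0; 0.625 0.454 0 0 0 0; 0.625 0.454 0 0 0 0; 0.625 0.454 0 0 0 0; 0.625 0.454 0 0 0 0; 0.625 0.454 0 0 0 0"

```text
time_s: 16.98
position: [0.5643, -0.0092, 0.1897]
tcp_rot: [[-0.341, 0.94, -0.001], [0.94, 0.341, 0.0], [0.0, -0.0, -1.0]]
force: [-0.2, -0.2, -2.7]
opening: 0.661
grasp_force: 30.0
```

Emit:
apply_moves --plan "0 0 0 0 0 0; 0 0 0 0 0 0; 0 0 0.72 0 0 0; 0 0 0.72 0 0 0; 0 0 0.72 0 0 0; 0 0 0.7 0 0 0; 0 0 0 0 0 0; 0 0 0 0 0 0"

```text
time_s: 17.65
position: [0.5628, -0.0123, 0.0453]
tcp_rot: [[-0.341, 0.94, -0.005], [0.94, 0.341, 0.001], [0.002, -0.004, -1.0]]
force: [0.6, 0.1, -2.2]
opening: 0.664
grasp_force: 29.9
```

```bash
python3 - <<'E'
from h import *
s=bot.read_state();print(s["position"],lane(s["position"]),s["opening"],s["grasp_force"],s["force"],mv((*tolane(0,.037),.0455)))
E
```

```text
[ 0.56282423 -0.01231382  0.0452795 ] (np.float64(-0.0035942153558246436), np.float64(-0.11023234601804338)) 0.6641826617886913 29.891671794466674 [ 0.6120022   0.08163634 -2.19478824] [2.94 0.07 0.  ]
```

Emit:
apply_moves --plan "0.3 0.06 0 0 0 0; 0.3 0 0 0 0 0; 0.3 0 0 0 0 0; 0.3 0 0 0 0 0; 0.3 0 0 0 0 0; 0.3 0 0 0 0 0; 0.3 0 0 0 0 0; 0.3 0 0 0 0 0; 0.3 0 0 0 0 0; 0.27 0 0.03 0 0 0"

```text
time_s: 18.48
position: [0.5164, 0.128, 0.0463]
tcp_rot: [[-0.35, 0.937, 0.003], [0.937, 0.35, -0.006], [-0.007, 0.001, -1.0]]
force: [4.9, -24.4, -16.3]
opening: 0.658
grasp_force: 30.0
```

Emit:
apply_moves --plan "0 0 0.03 0 0 0; 0 0 0.03 0 0 0; 0 0 0 0 0 0; 0 0 0 0 0 0"

```text
time_s: 18.82
position: [0.516, 0.1299, 0.0436]
tcp_rot: [[-0.344, 0.939, 0.001], [0.939, 0.344, 0.0], [-0.0, 0.001, -1.0]]
force: [-1.1, -1.2, 4.8]
opening: 0.664
grasp_force: 30.1
```

```bash
python3 - <<'E'
from h import *
s=bot.read_state();print(s["position"],lane(s["position"]),s["opening"],s["grasp_force"],s["force"])
cv2.imwrite("pics/s5.png",cv2.resize(capture("scene")[130:290,170:370,::-1],None,fx=4,fy=3.75))
E
```

```text
[0.5159987  0.12988976 0.04364013] (np.float64(0.0010406754138639457), np.float64(0.03941057791916787)) 0.6638405757849406 30.053157060756348 [-1.07196775 -1.17534108  4.7703708 ]
```

View pics/s5.png

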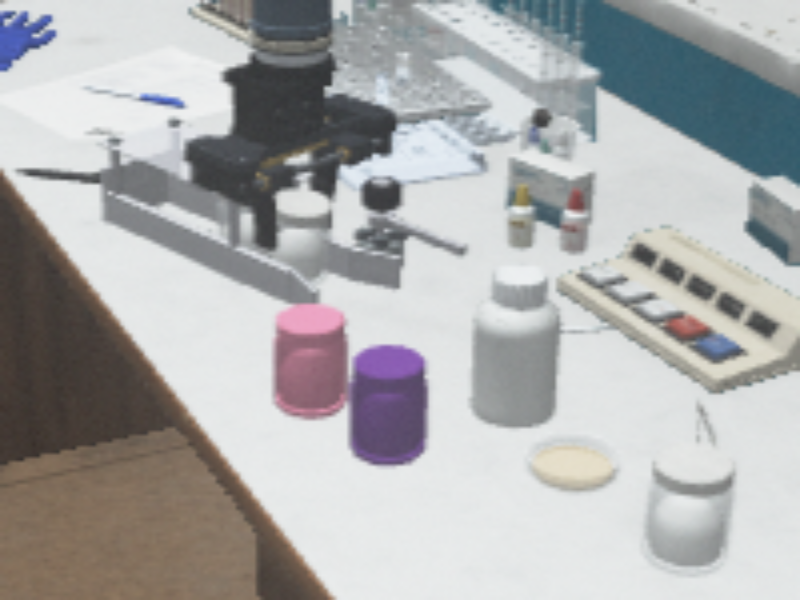

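Jar 2 is in the lane and has pushed jar 1 ahead of it. The last jar's lid is still at (343,254) in the scene picture. I'll release, lift clear and turn the gripper 90° to keep it away from the microscope.

Emit:
apply_moves --plan "0 0 0 0 0 0; 0 0 0 0 0 0; 0 0 0 0 0 0; 0 0 -0.5 0 0 0; 0 0 -0.8 0 0 0; 0 0 -0.8 0 0 0; 0 0 -0.8 0 0 0; 0 0 0 0 0 0" --gripper 0.65

```text
time_s: 19.53
position: [0.5209, 0.1298, 0.1947]
tcp_rot: [[-0.344, 0.939, 0.015], [0.939, 0.344, 0.001], [-0.004, 0.015, -1.0]]
force: [1.1, 0.1, 0.4]
opening: 0.824
grasp_force: 0.0
```

Emit:
apply_moves --plan "0 0 0 0 0 -0.0194; 0 0 0 0 0 -0.0194; 0 0 0 0 0 -0.0194; 0 0 0 0 0 -0.0194; 0 0 0 0 0 -0.0194; 0 0 0 0 0 -0.0194; 0 0 0 0 0 -0.0194; 0 0 0 0 0 -0.0194; 0 0 0 0 0 -0.0194; 0 0 0 0 0 -0.0194" --gripper 1

```text
time_s: 20.37
position: [0.5157, 0.1293, 0.187]
tcp_rot: [[-1.0, -0.005, -0.001], [-0.005, 1.0, 0.0], [0.001, 0.0, -1.0]]
force: [-0.3, -0.0, 0.8]
opening: 1.005
grasp_force: 0.0
```

```bash
python3 - <<'E'
from h import *
s=bot.read_state();print(s["position"],s["tcp_rot"][:,1],s["joint_positions"])
print(mv((.58,-.3,.19)),mv((.5815,-.397,.19)))
E
```

```text
[0.51565056 0.12934392 0.18703636] [-5.27278902e-03  9.99986091e-01  1.25970565e-04] [ 2.02472206e+00  2.58166353e+01  9.76127336e+01  1.00792658e-02
  5.66103601e+01 -8.82829403e+01]
[-1.24 -8.59 -0.06] [ -1.26 -10.53  -0.06]
```

Emit:
apply_moves --plan "-0.1 -0.78 0 0 0 0; -0.1 -0.78 0 0 0 0; -0.1 -0.78 0 0 0 0; -0.1 -0.78 0 0 0 0; -0.1 -0.78 0 0 0 0; -0.1 -0.78 0 0 0 0; -0.1 -0.78 0 0 0 0; -0.1 -0.78 0 0 0 0; -0.1 -0.78 0 0 0 0; -0.1 -0.78 0 0 0 0"

```text
time_s: 21.2
position: [0.5654, -0.2625, 0.1869]
tcp_rot: [[-1.0, 0.001, -0.0], [0.001, 1.0, 0.001], [0.0, 0.001, -1.0]]
force: [0.7, 0.3, -0.1]
opening: 1.003
grasp_force: 0.0
```

Emit:
apply_moves --plan "-0.1 -0.78 0 0 0 0; -0.1 -0.78 0 0 0 0; -0.06 -0.78 0 0 0 0; 0 -0.39 0 0 0 0; 0 0 0 0 0 0; 0 0 0 0 0 0"

```text
time_s: 21.7
position: [0.5779, -0.398, 0.1863]
tcp_rot: [[-1.0, 0.003, -0.001], [0.003, 1.0, 0.002], [0.001, 0.002, -1.0]]
force: [0.2, 1.6, -0.4]
opening: 0.999
grasp_force: 0.0
```

```bash
python3 - <<'E'
from h import *
s=bot.read_state();print(s["position"],s["tcp_rot"][:,1],s["force"])
a=capture("scene");cv2.imwrite("pics/s6.png",cv2.resize(a[170:320,220:420,::-1],None,fx=4,fy=4))
print(mv((.5815,-.397,.042)))
E
```

```text
[ 0.57791871 -0.3980225   0.18628781] [0.00307765 0.99999382 0.00169793] [ 0.23960533  1.55281488 -0.42331443]
[-0.07 -0.02  2.89]
```

View pics/s6.png

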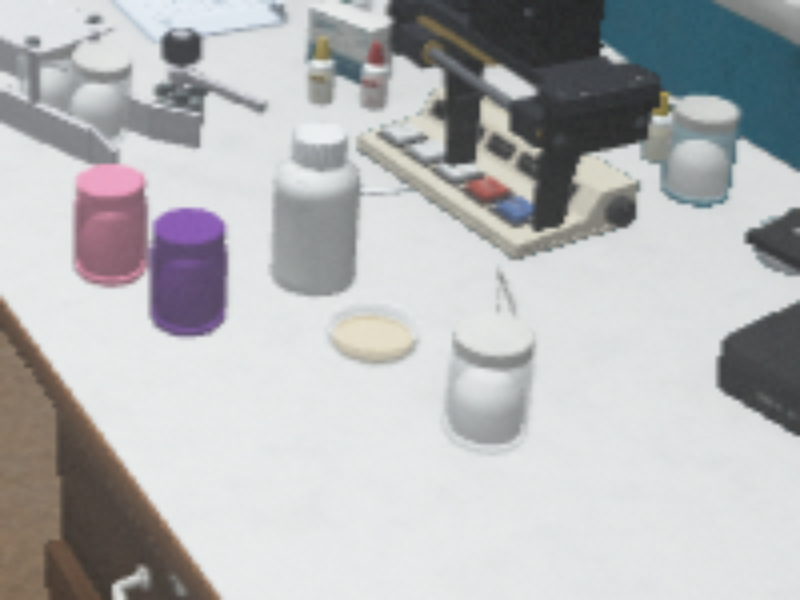

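Jar 3's lid is unmoved at (494,338) in the crop, and both jars already placed stand in the lane. Going down to grip jar 3.

Emit:
apply_moves --plan "-0.05 -0.05 0.6 0 0 0; 0 0 0.6 0 0 0; 0 0 0.6 0 0 0; 0 0 0.6 0 0 0; 0 0 0.49 0 0 0; 0 0 0 0 0 0; 0 0 0 0 0 0"

```text
time_s: 22.33
position: [0.5805, -0.3969, 0.0417]
tcp_rot: [[-1.0, -0.001, -0.003], [-0.001, 1.0, 0.003], [0.003, 0.003, -1.0]]
force: [0.2, 0.3, 0.3]
opening: 1.002
grasp_force: 0.0
```

Emit:
apply_moves --plan "0 0 0 0 0 0; 0 0 0 0 0 0; 0 0 0 0 0 0; 0 0 0 0 0 0; 0 0 0 0 0 0; 0 0 0 0 0 0" --gripper -1

```text
time_s: 22.83
position: [0.5815, -0.3998, 0.0441]
tcp_rot: [[-1.0, 0.001, 0.001], [0.001, 1.0, -0.0], [-0.001, -0.0, -1.0]]
force: [-0.4, 1.4, 3.5]
opening: 0.661
grasp_force: 30.0
```

Emit:
apply_moves --plan "0 0 -0.4 0 0 0; 0 0 -0.65 0 0 0; 0 0 -0.65 0 0 0; 0 0 -0.65 0 0 0; 0 0 -0.6 0 0 0; 0 0 0 0 0 0"

```text
time_s: 23.33
position: [0.5842, -0.4027, 0.1982]
tcp_rot: [[-1.0, 0.001, 0.01], [0.001, 1.0, -0.01], [-0.01, -0.01, -1.0]]
force: [0.9, -1.0, -1.0]
opening: 0.66
grasp_force: 30.0
```

Emit:
apply_moves --plan "0 0 0 0 0 0.0194; 0 0 0 0 0 0.0194; 0 0 0 0 0 0.0194; 0 0 0 0 0 0.0194; 0 0 0 0 0 0.0194; 0 0 0 0 0 0.0194; 0 0 0 0 0 0.0194; 0 0 0 0 0 0.0194; 0 0 0 0 0 0.0194; 0 0 0 0 0 0.0194"

```text
time_s: 24.17
position: [0.5802, -0.3991, 0.1885]
tcp_rot: [[-0.338, 0.941, -0.002], [0.941, 0.338, 0.002], [0.003, -0.002, -1.0]]
force: [-0.7, -0.4, -2.5]
opening: 0.66
grasp_force: 30.0
```

```bash
python3 - <<'E'
from h import *
s=bot.read_state();print(s["position"],s["opening"],s["tcp_rot"][:,1],mv((*tolane(-.001,-.11),.19)))
E
```

```text
[ 0.58020386 -0.39912285  0.18846673] 0.6602355051036437 [ 0.94108033  0.33817953 -0.00155723] [ 7.4   2.34 -0.01]
```

Emit:
apply_moves --plan "0.67 -0.1 0 0 0 0; 0.67 -0.1 0 0 0 0; 0.67 -0.1 0 0 0 0; 0.67 -0.1 0 0 0 0; 0.66 -0.1 0 0 0 0; 0.58 0.406 0 0 0 0; 0.58 0.406 0 0 0 0; 0.58 0.406 0 0 0 0; 0.58 0.406 0 0 0 0; 0.58 0.406 0 0 0 0"

```text
time_s: 25.0
position: [0.5448, -0.0787, 0.1894]
tcp_rot: [[-0.343, 0.939, -0.002], [0.939, 0.343, 0.001], [0.001, -0.002, -1.0]]
force: [0.7, -0.5, -2.3]
opening: 0.655
grasp_force: 30.0
```

Emit:
apply_moves --plan "0.58 0.406 0 0 0 0; 0.58 0.406 0 0 0 0; 0 0 0 0 0 0; 0 0 0 0 0 0; 0 0 0.72 0 0 0; 0 0 0.72 0 0 0; 0 0 0.72 0 0 0; 0 0 0.7 0 0 0; 0 0 0 0 0 0; 0 0 0 0 0 0"

```text
time_s: 25.83
position: [0.562, -0.0132, 0.0455]
tcp_rot: [[-0.343, 0.939, -0.006], [0.939, 0.343, 0.001], [0.003, -0.005, -1.0]]
force: [-0.3, -0.2, -2.4]
opening: 0.66
grasp_force: 29.9
```

```bash
python3 - <<'E'
from h import *
s=bot.read_state();print(s["position"],lane(s["position"]),s["opening"],s["grasp_force"],s["force"],s["tcp_rot"][:,1],mv((*tolane(0,.038),.0455)))
E
```

```text
[ 0.56199113 -0.01315826  0.04549472] (np.float64(-0.004665888363320788), np.float64(-0.110740932004115)) 0.6597448297992813 29.923311387829017 [-0.30838751 -0.17636772 -2.3690119 ] [ 0.93947112  0.34259285 -0.00491391] [2.97 0.1  0.01]
```

Emit:
apply_moves --plan "0.35 0.08 0 0 0 0; 0.35 0 0 0 0 0; 0.35 0 0 0 0 0; 0.35 0 0 0 0 0; 0.2 0 0 0 0 0; 0.13 0 0 0 0 0; 0.13 0 0 0 0 0; 0.13 0 0 0 0 0; 0.13 0 0 0 0 0; 0.13 0 0 0 0 0"

```text
time_s: 26.67
position: [0.5299, 0.0933, 0.0487]
tcp_rot: [[-0.345, 0.939, 0.003], [0.939, 0.345, -0.003], [-0.004, 0.001, -1.0]]
force: [1.8, -9.5, 0.5]
opening: 0.657
grasp_force: 29.9
```

Emit:
apply_moves --plan "0.13 0 0 0 0 0; 0.13 0 0 0 0 0; 0.13 0 0 0 0 0; 0.13 0 0 0 0 0; 0.13 0 0 0 0 0; 0.07 0 0 0 0 0; 0 0 0.03 0 0 0; 0 0 0.03 0 0 0; 0 0 0.03 0 0 0; 0 0 0 0 0 0"

```text
time_s: 27.5
position: [0.5182, 0.1257, 0.0443]
tcp_rot: [[-0.346, 0.938, 0.003], [0.938, 0.346, -0.004], [-0.005, 0.002, -1.0]]
force: [1.7, -14.7, 1.1]
opening: 0.66
grasp_force: 30.0
```

```bash
python3 - <<'E'
from h import *
s=bot.read_state();print(s["position"],lane(s["position"]),s["opening"],s["grasp_force"],s["force"])
E
```

```text
[0.51822023 0.12567198 0.04431026] (np.float64(0.0016856565594444831), np.float64(0.034687354528318046)) 0.6604221538191529 29.983776616863906 [  1.72303243 -14.69674801   1.10034311]
```

Emit:
apply_moves --plan "0.06 -0.03 0 0 0 0; 0.06 0 0 0 0 0; 0.05 0 0 0 0 0; 0 0 0 0 0 0; 0 0 0 0 0 0"

```text
time_s: 27.92
position: [0.5143, 0.1348, 0.0439]
tcp_rot: [[-0.344, 0.939, 0.004], [0.939, 0.344, -0.002], [-0.003, 0.004, -1.0]]
force: [4.1, -8.1, -2.4]
opening: 0.66
grasp_force: 33.8
```

```bash
python3 - <<'E'
from h import *
s=bot.read_state();print(s["position"],lane(s["position"]),s["opening"],s["grasp_force"],s["force"])
cv2.imwrite("pics/s7.png",cv2.resize(capture("scene")[150:240,180:300,::-1],None,fx=6.5,fy=6.5,interpolation=cv2.INTER_CUBIC))
E
```

```text
[0.51427154 0.13483681 0.0439283 ] (np.float64(0.001109658695940146), np.float64(0.04465000765395466)) 0.6596052999086511 33.79834509920329 [ 4.12500089 -8.06028417 -2.358223  ]
```

View pics/s7.png

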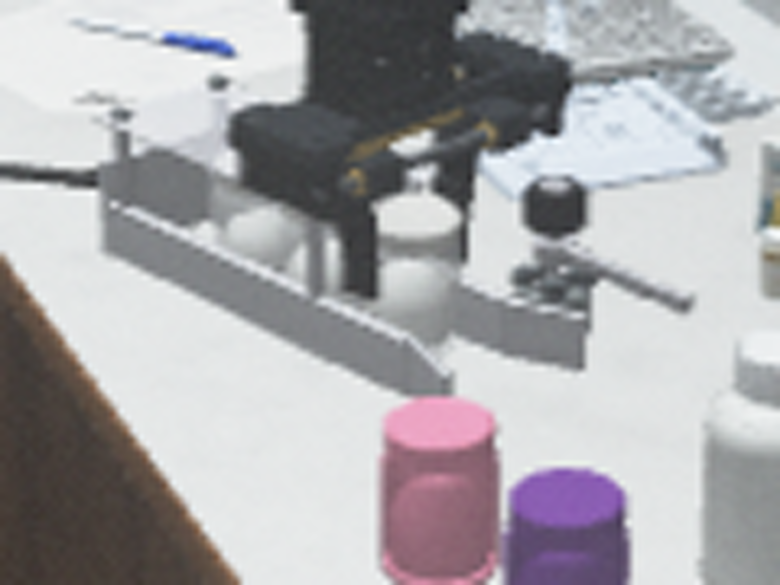

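Emit:
apply_moves --plan "-0.1 0 0 0 0 0; 0 0 0 0 0 0; 0 0 0 0 0 0; 0 0 0 0 0 0"

```text
time_s: 28.3
position: [0.5131, 0.1318, 0.043]
tcp_rot: [[-0.344, 0.939, -0.001], [0.939, 0.344, 0.0], [0.001, -0.001, -1.0]]
force: [0.2, 0.2, -2.5]
opening: 0.657
grasp_force: 30.0
```

Emit:
apply_moves --plan "0 0 0 0 0 0; 0 0 0 0 0 0; 0 0 0 0 0 0; 0 0 -0.3 0 0 0; 0 0 -0.8 0 0 0; 0 0 -0.8 0 0 0; 0 0 -0.8 0 0 0; 0 0 -0.3 0 0 0; 0 0 0 0 0 0" --gripper 0.6

```text
time_s: 29.05
position: [0.5169, 0.1319, 0.1979]
tcp_rot: [[-0.344, 0.939, 0.011], [0.939, 0.345, 0.001], [-0.003, 0.01, -1.0]]
force: [0.5, -0.4, -0.9]
opening: 0.798
grasp_force: 0.0
```

Emit:
apply_moves --plan "-0.8 0 0 0 0 0; -0.8 0 0 0 0 0; -0.4 0 0 0 0 0; 0 0 0 0 0 0; 0 0 0 0 0 0; 0 0 0 0 0 0"

```text
time_s: 29.55
position: [0.547, 0.0383, 0.192]
tcp_rot: [[-0.344, 0.939, -0.003], [0.939, 0.344, 0.001], [0.002, -0.002, -1.0]]
force: [-0.4, 0.1, -0.3]
opening: 0.799
grasp_force: 0.0
```

```bash
python3 - <<'E'
from h import *
s=bot.read_state();print(s["position"],lane(s["position"]),s["opening"],s["force"])
cv2.imwrite("pics/w8.png",cv2.resize(capture("wrist")[:210,100:400,::-1],None,fx=2.6,fy=2.6))
import json;json.dump({k:np.array(s[k]).tolist() for k in("position","tcp_rot")},open("w8.json","w"))
E
```

```text
[0.54696734 0.03827081 0.19201081] (np.float64(-0.001193848152116497), np.float64(-0.057274969036314356)) 0.798601165627886 [-0.41107871  0.09658384 -0.34477085]
```

View pics/w8.png

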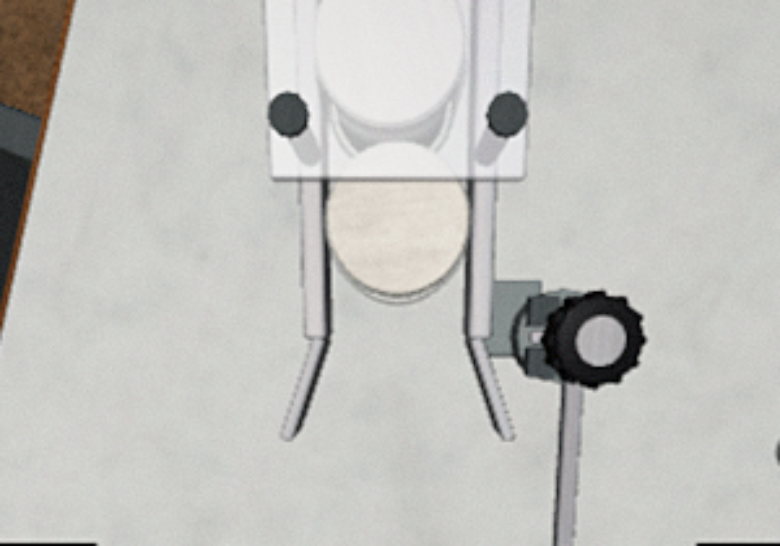

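The view shows jar 3 past the gate line between the rails with its lid at (253,84), the next jar beyond it, and the knob at (331,131) with the gate open. Now to the knob.

Emit:
apply_moves --plan "0 0 0 0 0 -0.0194; 0 0 0 0 0 -0.0194; 0 0 0 0 0 -0.0194; 0 0 0 0 0 -0.0194; 0 0 0 0 0 -0.0194; 0 0 0 0 0 -0.0194; 0 0 0 0 0 -0.0194; 0 0 0 0 0 -0.0194; 0 0 0 0 0 -0.0194; 0 0 0 0 0 -0.0194" --gripper 0.3

```text
time_s: 30.43
position: [0.5473, 0.0393, 0.1927]
tcp_rot: [[-1.0, -0.008, -0.001], [-0.008, 1.0, 0.0], [0.001, 0.0, -1.0]]
force: [0.7, 0.7, -0.3]
opening: 0.655
grasp_force: 0.0
```

```bash
python3 - <<'E'
from h import *
import json
w=json.load(open("w8.json"))
print("jar3",lane(ray("wrist",(253.1,83.8),.08,w)),"knob",ray("wrist",(331.2,130.8),.09,w))
print(mv((.5992,.118,.0635)))
E
```

```text
jar3 (np.float64(-0.0011665517113895055), np.float64(0.04492483735929711)) knob [0.59753551 0.11906788]
[-1.05  1.57  2.58]
```

Emit:
apply_moves --plan "-0.35 0.52 0 0 0 0; -0.35 0.52 0 0 0 0; -0.35 0.53 0 0 0 0; 0 0 0 0 0 0; 0 0 0.6 0 0 0; 0 0 0.6 0 0 0; 0 0 0.6 0 0 0; 0 0 0.4 0 0 0; 0 0 0.2 0 0 0; 0 0 0.13 0 0 0"

```text
time_s: 31.27
position: [0.599, 0.1168, 0.0648]
tcp_rot: [[-1.0, -0.001, -0.004], [-0.001, 1.0, -0.0], [0.004, -0.0, -1.0]]
force: [-0.8, 0.3, 0.2]
opening: 0.656
grasp_force: 0.0
```

Emit:
apply_moves --plan "0 0 0.03 0 0 0; 0 0 0 0 0 0; 0 0 0 0 0 0; 0 0 0 0 0 0; 0 0 0 0 0 0; 0 0 0 0 0 0; 0 0 0 0 0 0; 0 0 0 0 0 0" --gripper -1

```text
time_s: 31.93
position: [0.6018, 0.1181, 0.0666]
tcp_rot: [[-1.0, 0.002, 0.003], [0.002, 1.0, 0.003], [-0.003, 0.003, -1.0]]
force: [0.8, 4.9, 1.7]
opening: 0.382
grasp_force: 30.0
```

Emit:
apply_moves --plan "0 0 -0.1 0 0 0; 0 0 -0.1 0 0 0; 0 0 -0.1 0 0 0; 0 0 -0.06 0 0 0; 0 0 0 0 0 0; 0 0 0 0 0 0; 0 0 0 0 0 0"

```text
time_s: 32.52
position: [0.6018, 0.1181, 0.0842]
tcp_rot: [[-1.0, 0.002, 0.003], [0.002, 1.0, 0.003], [-0.003, 0.003, -1.0]]
force: [0.7, 5.6, -1.2]
opening: 0.382
grasp_force: 30.0
```

Emit:
apply_moves --plan "0 0 0 0 0 0.019; 0 0 0 0 0 0.019; 0 0 0 0 0 0.019; 0 0 0 0 0 0.019; 0 0 0 0 0 0.019; 0 0 0 0 0 0.019; 0 0 0 0 0 0.019; 0 0 0 0 0 0.019; 0 0 0 0 0 0.019; 0 0 0 0 0 0.019"

```text
time_s: 33.35
position: [0.5991, 0.1147, 0.0839]
tcp_rot: [[-0.364, 0.932, -0.004], [0.932, 0.364, -0.003], [-0.001, -0.004, -1.0]]
force: [-3.0, -3.6, 1.4]
opening: 0.38
grasp_force: 30.0
```

Emit:
apply_moves --plan "0 0 0 0 0 0.019; 0 0 0 0 0 0.019; 0 0 0 0 0 0.019; 0 0 0 0 0 0.01; 0 0 0 0 0 0; 0 0 0 0 0 0; 0 0 0 0 0 0"

```text
time_s: 33.93
position: [0.5974, 0.1145, 0.0835]
tcp_rot: [[0.041, 0.999, -0.007], [0.999, -0.041, -0.003], [-0.004, -0.007, -1.0]]
force: [-5.5, -3.1, 3.0]
opening: 0.383
grasp_force: 30.0
```

```bash
python3 - <<'E'
from h import *
s=bot.read_state();print(s["position"],s["moment"],s["force"],s["opening"],s["tcp_rot"][:,1])
E
```

```text
[0.59744814 0.11454216 0.0834611 ] [-0.7279265   0.95909375  0.61027942] [-5.508446   -3.11682366  3.04867193] 0.3834692301295401 [ 0.99915141 -0.04061186 -0.00686494]
```

Emit:
apply_moves --plan "0 0 0.1 0 0 0; 0 0 0.1 0 0 0; 0 0 0.1 0 0 0; 0 0 0.1 0 0 0; 0 0 0.03 0 0 0; 0 0 0 0 0 0; 0 0 0 0 0 0; 0 0 0 0 0 0"

```text
time_s: 34.6
position: [0.5978, 0.1149, 0.0658]
tcp_rot: [[0.042, 0.999, -0.005], [0.999, -0.042, -0.003], [-0.003, -0.005, -1.0]]
force: [-10.4, -3.5, 24.1]
opening: 0.386
grasp_force: 30.0
```

Emit:
apply_moves --plan "0 0 0 0 0 0; 0 0 0 0 0 0; 0 0 0 0 0 0; 0 0 0 0 0 0; 0 0 -0.4 0 0 0; 0 0 -0.8 0 0 0; 0 0 -0.8 0 0 0; -0.8 0 -0.1 0 0 0; -0.8 0 0 0 0 0; -0.3 0 0 0 0 0" --gripper 0.4

```text
time_s: 35.43
position: [0.598, 0.0174, 0.168]
tcp_rot: [[0.046, 0.999, 0.004], [0.999, -0.046, -0.003], [-0.003, 0.004, -1.0]]
force: [0.6, 0.3, -1.0]
opening: 0.703
grasp_force: 0.0
```

Emit:
apply_moves --plan "0 0 0 0 0 0; 0 0 0 0 0 0; 0 0 0 0 0 0; 0 0 0 0 0 0"

```text
time_s: 35.77
position: [0.5965, 0.0224, 0.1661]
tcp_rot: [[0.043, 0.999, -0.001], [0.999, -0.043, 0.001], [0.0, -0.001, -1.0]]
force: [0.3, 0.6, -0.6]
opening: 0.699
grasp_force: 0.0
```

```bash
python3 - <<'E'
from h import *
s=bot.read_state();print(s["position"])
a=cv2.resize(capture("wrist")[:210,30:330,::-1],(380,266)); b=cv2.resize(capture("side")[180:290,180:330,::-1],(380,279)); c=cv2.resize(capture("scene")[150:240,180:300,::-1],(400,300))
im=np.zeros((560,790,3),np.uint8); im[:266,:380]=a; im[270:549,:380]=b; im[:300,385:785]=c
cv2.imwrite("pics/f.png",im)
E
```

```text
[0.59647255 0.02236902 0.16612092]
```

View pics/f.png

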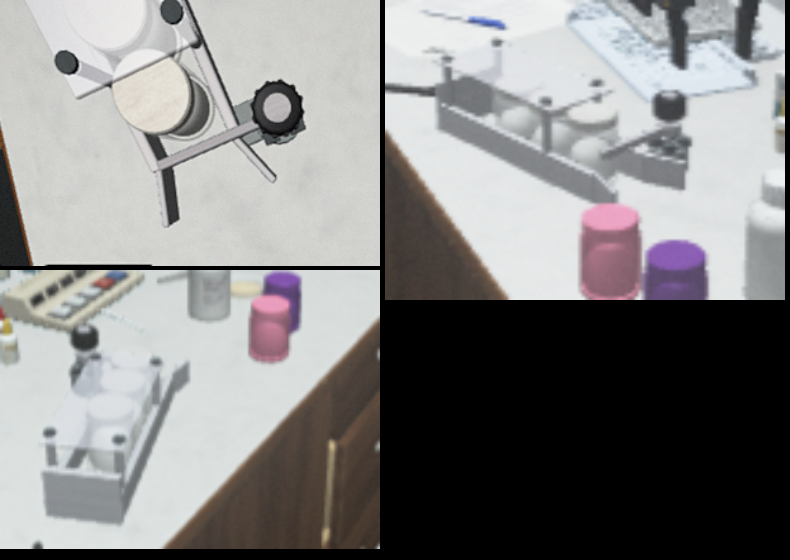

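The picture shows three upright jars in the lane and the arm across the mouth. As a last check before handing in, I'll compare the knob's height with the start picture.

```bash
python3 - <<'E'
from h import *
def c(im):
    m=(im[170:205,250:285].max(2)<70); y,x=np.nonzero(m); return x.mean()+250,y.mean()+170,m.sum(),y.min()+170
p=c(cv2.imread("pics/scene0.png"));q=c(capture("scene"));print(p,q)
if abs(p[1]-q[1])<0.7: print(bot.hand_in())
E
```

```text
(np.float64(266.6), np.float64(182.8), np.int64(5), np.int64(182)) (np.float64(266.2857142857143), np.float64(182.42857142857142), np.int64(14), np.int64(180))
the job is handed in; nothing more can be done
None
```

I handed the job in at about 36 s: the last pictures show all three jars upright in the lane past the gate, with the arm across the mouth, the knob home, and the bottle and dish never touched; the judge's verdict was not shown.

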